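Try out the refitted roller catch of a counter cupboard

ROBOT

A 6-joint arm with a two-finger parallel gripper is mounted at the origin on a cart in front of the work surface, level with it; the furniture and walls round the work are solid. World frame = base frame: x ahead of the robot, y to its left, z up, the work surface at z = 0. Lengths are in mm, angles in rad, forces in N, time in s.
With the tool pointing down it reaches from about 275 to 1000 mm from the base axis. Payload 8.4 kg.
Tool frame: the origin (TCP) lies between the finger pads; the fingertips stand 22 mm ahead of it and the grasp point (between the pads) lies 3 mm ahead of it; z points along the fingers, y is the line along which they close (so a half turn about z gives the same grasp; the last joint's range is limited). The gripper opens to 85 mm and grips with 20 to 120 N. Pads are 22 mm wide; open, the fingers measure 114 mm over their backs; the gripper's body (76 mm by 85 mm) begins 54 mm behind the grasp point. The pads swing forward as they close: fully open they stand 13 mm farther back than shut.
Start: joints at [1.217, 0.353, 1.633, -0, 1.155, -0.002], TCP at [215.366, 586.724, 253.281] pointing down, gripper open.
Joint ranges: [-2.63, 2.63], [-0.92, 2.1], [0.06, 2.66], [-1.3, 4.44], [0, 2.69], [-3.02, 3.02]. Speed limits (rad/s): [2.22, 2.22, 2.79, 3.14, 3.14, 3.14].

INTERFACE

Orientations are given as [roll, pitch, yaw] about the fixed x, y, z axes, in that order (R = Rz(yaw) Ry(pitch) Rx(roll)).
In Python, from rig import r, grab_frame gives the robot as it stands.
- The arm moves only by the shell command python3 -m inch 'ROWS' [FORCE]. ROWS is JSON, a list of rows, each a list of 7 numbers: the turn, a rotation vector about the tool's x, y, z as a fraction of full scale, then the shift along the tool's x, y, z as a fraction of full scale, then the closure, from 0 (fully open) to 1 (shut). In form: [[rx, ry, rz, dx, dy, dz, fingers], ...]. A call has 1 to 8 rows; each row shifts and turns the commanded pose from where the row before left it, along the tool's axes as they then stand; what a row does not reach is not made up. Full scale, the value 1, is 2.5 cm for a shift and pi rad for a turn. A row lasts 1/12 s, in which the tool goes at most 41.7 mm and 7.16 degrees, less where a joint would pass 70% of its speed; a pose out of reach is approached as far as the arm can. A call with a number of a shift or a turn outside -1 to 1 is refused whole. A call with a gripper value outside its range is refused whole. The fingers move at their own pace and stop on an object; FORCE is the grip in N (left out, the last holds). Time passes only in rows, so rows that do not move let the fingers close. It gives the time, the measured TCP pose, the force, the opening and the grip force at its end, in the units of the state.
- r.sense(): the state, without advancing time (a new reading comes with each control period).
- grab_frame(name): name is "scene" or "top" or "wrist"; returns a dict with "pixels" (384x512x3 uint8, red, green, blue), "z_map" (384x512 float32, mm along the optical axis (not along the pixel's ray), 0 where there is no reading), "vertical_fov" (degrees; the focal length in pixels is half the picture's height over the tangent of half this angle, whatever the lens; pixels are square), "cx", "cy" (the principal point, pixels), "cam_to_world" (4x4, takes a point from camera to world coordinates). Camera axes: x right, y down, z forward; pixel columns grow to the right and rows downward; lengths in mm; the calibration is good to about 2 mm. A picture is of the moment at which its call begins.
- r.sign_off(): hands the job in; it is judged then, once.
The state is a dict: "clock": time; "qpos": joint angles; "qvel": joint speeds; "joint_efforts": joint torques, N m; "eef_pos": TCP position; "tcp_rot": TCP orientation; "contact_force": force on the tool from outside, world axes, zero at the start; "wrist_torque": the same for the moment, N m; "opening": opening from 0.0 (shut) to 1.0 (fully open); "grasp_force": force on a finger pad.
Only numpy, scipy, OpenCV 4.12 (cv2) and the standard library are available. Lean on these libraries where they do the work, as an engineer would, in place of code of your own. Each camera call takes 0.05 s, during which the arm holds its last target. There are 200 camera calls.

TASK

The roller catch of the small wooden counter cupboard has just been refitted, so try it out. Push the door, which stands ajar, gently shut until the catch snaps, and let go of it; then pull it by its handle back out through the catch until it stands well open (60 degrees or more); and finally push it gently shut until it snaps once more, and leave it so. Do not slam the door, and stop pushing as soon as it has snapped: leaning on the shut door with more than about 6 N crushes the small rubber stop behind it. Leave the gilt pot on top and the other things around as they are.

Things in the scene. Friction and masses are not known exactly. Their poses are not given: they have to be found in the camera images.
- cupboard: Fixed counter cupboard of pale wood, 182 mm wide, 105 mm deep, 110 mm high, on the table, turned by some yaw. Origin: middle of its front, on the table. x points into the cupboard, y to the left as one faces the door, z up. The door is set in between the side walls, under a 10 mm top board whose front edge lies 16 mm behind the front plane.
- door (a joint): Door angle about its upright pivot at the left, rad, growing as it opens; 0 = level with the front plane, which need not be shut: snapped shut it reads -0.13 to +0.12. It starts ajar, stays where left when clear of the catch, turns to 1.7. The roller meets it 0.08 rad before shut, resists with up to 15 N at door_edge, then less, and throws it shut over the last 3 mm. Pulling out takes 6 to 10 N.
- door_stop (a joint): How far the rubber stop is squeezed, m: 0 when nothing bears on it, 0.001 to 0.0014 when the door is snapped shut and left alone; 6 N more at the door's right edge squeeze it by 1 mm more; above 0.0024 it counts as crushed.
- door_hinge (a point): Point on the door's pivot axis, 50 mm above the table, 6 mm behind the door's outer face. Its frame turns with the door: x points from the outer face inwards, y along the door from the free edge towards the pivot, z up.
- door_handle (a point): Grip point on the steel D-shaped pull: an upright bar about 10 mm thick, 30 to 86 mm above the table, its axis 35 mm off the outer face, its two ends running back to the door. The point is on the bar, 66 mm above the table, 107 mm from the pivot along the door. Frame as door_hinge. The bar can be taken from above with a finger on either side along y.
- door_edge (a point): Point on the door's plain outer face near the free (right) edge, 130 mm from the pivot along the door, 80 mm above the table: a place to push, outside the handle, low enough under the door's upper edge for fingertips, high enough for a hand to clear the top board. The door is 150 mm wide, 12 mm thick, 4 to 96 mm above the table. Frame as door_hinge.
- gilt_pot_mid (a point): Centre of the small gilt pot, 67 mm across and 58 mm high, standing loose on the cupboard's top. Leave it standing.
- tub_right_mid (a point): Centre of a lidded putty tub, 78 mm across and 42 mm high, loose on the table to the right. Leave alone.
- tag_pack_mid (a point): Centre of a flat pack of tags, 88 x 62 x 14 mm, loose on the table in front on the right. Leave alone.
- cupboard_top (a point): Middle of the cupboard's top, 62 mm behind the front plane. Below, inside the right wall, is the catch: a white sprung roller that bears sideways on a steel strike behind the door, and under it a rubber stop for the door's inner face. Its depth was set by hand, differs by up to 16 mm either way and is not measured: the shut door's right edge stands up to 16 mm out of or behind the front plane.
There are look-alikes about, which are no part of the job. Of the things that look like the part that bears gilt_pot_mid, the larger one is meant.

How it is judged (in metres and radians):
On the way, in this order (a step that is already met when the one before it is completed fails the run):
1. the door has been pushed shut, has snapped onto its stop, and is held there by the catch alone (value of joint door below 0.15 rad and value of joint door_stop above 0.0003 m and contact force between each of the fingers, the arm and door below 0.2 N), for 0.2 s.
2. the door has been pulled out through the catch and stands 60 degrees or more open (value of joint door above 1 rad), for 0.1 s.
At the end, for the whole second after the job is handed in: The door is shut, at rest and held by the catch against its rubber stop (stop squeezed by more than 0.3 mm with nothing else touching the door, door angle under 0.15 rad), and the gilt pot still stands upright (value of joint door below 0.15 rad and value of joint door_stop above 0.0003 m and velocity of joint door below 0.05 rad/s and angle between gilt_pot_mid's own z axis and vertical below 0.15 rad).
It fails at once if the rubber stop is crushed: squeezed by more than 2.4 mm by leaning on the door or slamming it (value of joint door_stop above 0.0024 m).
It fails at once if the gilt pot is shifted by more than 30 mm or tipped (distance of gilt_pot_mid from where it was at the start of the episode above 0.03 m or angle between gilt_pot_mid's own z axis and vertical above 0.5 rad).
It fails at once if the tub or the tag pack is shifted by more than 30 mm (distance of any of tub_right_mid, tag_pack_mid from where it was at the start of the episode above 0.03 m).
It also fails if it takes over 72 s, if anything falls off the work surface, if the arm or the gripper's body presses on something with over 40 N, if the wrist force passes 120 N, or if a joint passes its speed limit or range.

## Working session

There is one attempt and no reset: what is moved stays moved. The work goes in short steps, Python scripts to look and compute and a shell command to move; the robot and the scene stay as the last step left them, time stands still between calls to the robot, and variables do not carry over. Pictures are saved under pics/ and viewed, at most 10 in all, crops included, and the job is handed in when it is done.

```bash
mkdir -p pics; ls
cat > h.py <<'E'
import numpy as np, cv2
from rig import r, grab_frame
def save(name,fn):
    f=grab_frame(name); np.savez('pics/'+fn+'.npz',**{k:np.array(v) for k,v in f.items()})
    cv2.imwrite('pics/'+fn+'.png',f['pixels'][:,:,::-1]); return f
def load(fn): return dict(np.load('pics/'+fn+'.npz'))
def cloud(f):
    z=f['z_map'].astype(float); H,W=z.shape; fl=H/2/np.tan(np.radians(float(f['vertical_fov']))/2)
    u,v=np.meshgrid(np.arange(W),np.arange(H))
    p=np.stack([(u-f['cx'])/fl*z,(v-f['cy'])/fl*z,z,np.ones_like(z)],-1)@np.array(f['cam_to_world']).T
    p=p[...,:3]; p[z==0]=np.nan; return p
E
python3 - <<'E'
from h import *
print(r.sense())
a=[save(n,n+'0') for n in('scene','top')]
E
```

```text
pics
{'clock': 0.0, 'qpos': array([ 1.21658967e+00,  3.53675083e-01,  1.63412929e+00, -1.21219963e-05,
        1.15519697e+00, -2.39663687e-03]), 'qvel': array([-1.83029846e-04, -3.43178821e-07,  1.19682297e-03,  4.55277324e-04,
        2.59411025e-04,  8.69597901e-04]), 'joint_efforts': array([ 6.13061839e-04, -6.05238247e+01, -3.42083824e+01, -8.59062402e-05,
        9.39871272e-03,  1.46935776e-06]), 'eef_pos': array([215.22116943, 586.30308935, 252.54690982]), 'tcp_rot': array([-3.14018395e+00,  7.70706879e-06,  2.78978754e+00]), 'contact_force': array([-0.77328156,  0.63139494,  0.45552131]), 'wrist_torque': array([ 0.03462007,  0.05048794, -0.04958127]), 'grasp_force': 0.0, 'opening': 0.9995127969988358}
```

View pics/scene0.png

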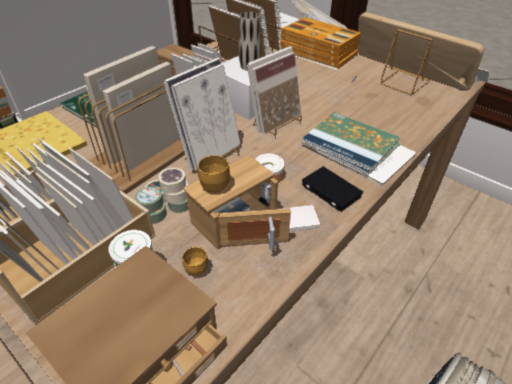

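View pics/top0.png

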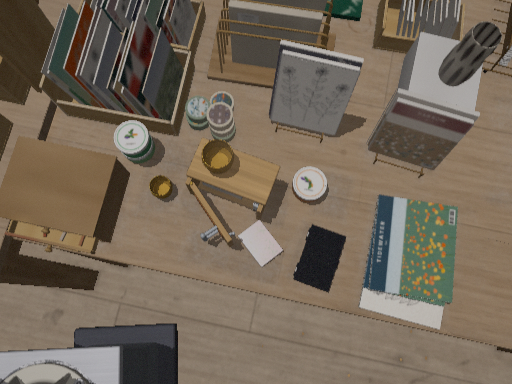

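The cupboard shows at scene (235,200) and top (233,178). The door stands ajar with its free edge near top (230,240) and its handle at (210,235). Candidates for the gilt pot are top (217,155) on the cupboard, which is the larger, and the small bowl on the table at (161,187), a look-alike. The tub is the white lid at (310,184); the other tub, at (133,138), is a look-alike. The tag pack is the white one at (262,242), and the black pack at (320,257) is not it. I'll measure next and check with one crop.

Run:
```python
from h import *
f=load('top0'); p=cloud(f)
for n,(u,v) in dict(pot=(217,155),bowl=(161,187),board=(255,180),doorfree=(229,238),doorpiv=(190,187),handle=(210,235),tub=(310,184),pack=(262,242),black=(320,257),table=(280,280),cart=(130,340)).items():
    print(n,np.round(np.nanmedian(p[v-1:v+2,u-1:u+2].reshape(-1,3),0)))
S=p[120:260,170:300]
m=(S[...,2]>106)&(S[...,2]<114)
pts=S[m][:,:2].astype(np.float32); rc=cv2.minAreaRect(pts); print('top',rc,np.round(cv2.boxPoints(rc)))
m=(S[...,2]>88)&(S[...,2]<102); v,u=np.where(m); q=S[m]
print(len(q)); rc=cv2.minAreaRect(q[:,:2].astype(np.float32));print(rc)
for s in range(0,len(q),max(1,len(q)//25)): print(u[s]+170,v[s]+120,np.round(q[s]))
c=cv2.resize(f['pixels'][120:270,140:340,::-1],None,fx=4,fy=4,interpolation=cv2.INTER_CUBIC); cv2.imwrite('pics/crop.png',c)
```

```text
pot [ 537. -391.  113.]
bowl [ 499. -251.    1.]
board [ 478. -470.  108.]
doorfree [ 359. -410.   95.]
doorpiv [ 478. -327.   82.]
handle [ 376. -366.   36.]
tub [ 481. -596.   40.]
pack [ 358. -481.   13.]
black [ 317. -608.   19.]
table [ 272. -517.    0.]
cart [ 117.  -21. -650.]
top ((502.4662780761719, -423.5390319824219), (182.15988159179688, 92.42391967773438), 66.26100158691406) [[ 423. -488.]
 [ 508. -526.]
 [ 581. -359.]
 [ 497. -322.]]
613
((483.30841064453125, -417.7152404785156), (181.3079071044922, 267.33154296875), 68.885498046875)
209 120 [ 625. -375.   92.]
214 121 [ 623. -386.   89.]
221 122 [ 619. -402.   91.]
215 124 [ 615. -388.   92.]
218 126 [ 610. -395.   91.]
192 179 [ 492. -335.   89.]
186 183 [ 481. -323.   98.]
195 185 [ 476. -342.   96.]
194 189 [ 468. -339.   95.]
199 192 [ 461. -350.   94.]
198 196 [ 452. -347.   96.]
204 199 [ 445. -360.   97.]
257 202 [ 432. -472.  101.]
208 205 [ 432. -368.   96.]
209 207 [ 427. -370.   96.]
210 209 [ 423. -372.   92.]
212 211 [ 419. -376.   93.]
211 214 [ 412. -374.   97.]
216 217 [ 405. -384.   96.]
215 221 [ 396. -382.   96.]
220 224 [ 390. -392.   94.]
218 228 [ 381. -388.   97.]
223 231 [ 375. -398.   94.]
203 234 [ 371. -355.   90.]
203 236 [ 367. -355.   88.]
226 239 [ 358. -403.   95.]
```

View pics/crop.png

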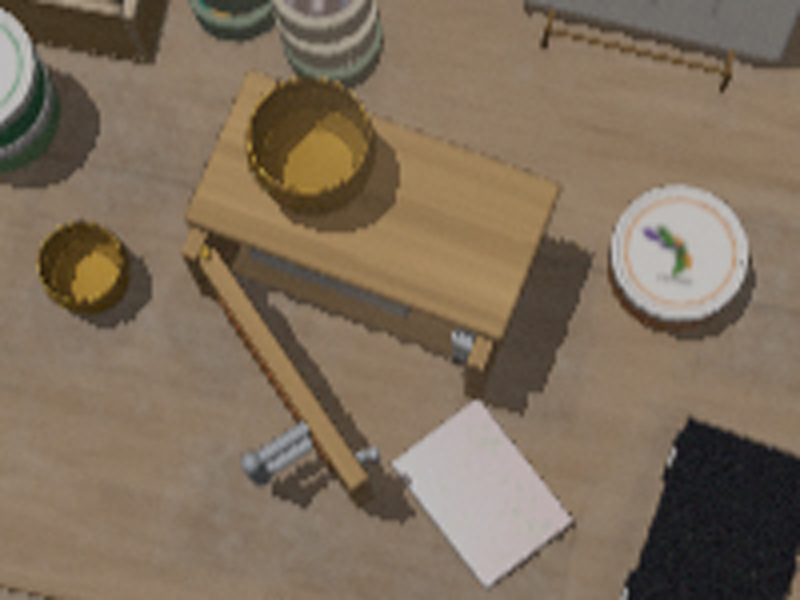

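The crop confirms the choice: the larger pot at crop (310,145) stands on the cupboard, and the small bowl at (82,265) is on the table. The steel D handle is at crop (280,450). Next I'll fit the door line, the pivot and the path clearance.

Run:
```python
from h import *
p=cloud(load('top0')); S=p[175:245,180:240].reshape(-1,3)
xp=np.array([.9140,-.4055]); yp=np.array([.4055,.9140]); O=np.array([446,-399.])
q=S[(S[:,2]>92)&(S[:,2]<100)]; q=q[q[:,0]<470]
vx,vy,x0,y0=cv2.fitLine(q[:,:2].astype(np.float32),cv2.DIST_HUBER,0,.01,.01).ravel()
d=np.array([vx,vy]); d*=np.sign(-d[0]); n=np.array([d[1],-d[0]]); n*=np.sign(n@-xp)
t=(q[:,:2]-[x0,y0])@d; s=(q[:,:2]-[x0,y0])@n
free=[x0,y0]+d*np.percentile(t,99.5); th=np.arctan2(d@-xp,d@-yp)
print('d',d,'theta',th,'s spread',np.percentile(s,[2,98]),'free',free,'pivot',free-150*d,'nominal',O+75*yp+6*xp)
piv=free-150*d
print('handle tcp target',piv+107*d+41*n,'yaw',2.7234-th)
h=p.reshape(-1,3); h=h[(h[:,2]>28)&(h[:,2]<90)]
k=(h[:,:2]-piv)@d; m=(h[:,:2]-piv)@n; g=(m>20)&(m<60)&(k>60)&(k<150)
print('handle seen',g.sum(),np.median(k[g]),np.percentile(m[g],[5,50,95]), np.nanmax(h[g][:,2]))
hh=h[g]; kk=k[g]; top=hh[:,2]>78; print(top.sum(),hh[top].mean(0), kk[top].min(),kk[top].max(), m[g][top].min(),m[g][top].max())
a=p.reshape(-1,3); a=a[np.isfinite(a[:,0])]
for y in range(-500,600,100):
  w=a[(abs(a[:,1]-y)<60)&(a[:,0]>130)&(a[:,0]<480)]
  if len(w): print(y,w[:,2].max())
```

```text
d [-0.8507616 -0.5255518] theta 0.5998684487713115 s spread [-5.72453623  5.59155546] free [ 356.38360313 -410.02488011] pivot [ 483.99784568 -331.1921088 ] nominal [ 481.8965 -332.883 ]
handle tcp target [ 371.41872886 -352.54492634] yaw 2.1235315512286883
handle seen 87 110.26197286910936 [21.48270149 32.99940966 45.04832255] 89.70324177088571
46 [ 373.54138661 -360.75397223   84.86979518] 104.58308927896664 114.01377074120562 20.171786453895095 46.32002011687122
-500 114.23494517990196
-400 114.14340622546581
-300 102.73869071810009
-200 139.25821579207343
-100 139.2609358590205
0 139.84231475993215
100 137.89326116461382
200 -57.73721596111568
300 -736.0508367987766
400 -736.6728670399405
500 -737.2387818063035
```

The fit agrees with the nominal geometry: the pivot is at about (484,-331), theta is about 0.60, and the handle bar's centre is at about (371,-353) with yaw 2.12. I'll cross over at height with the tool kept clear of everything.

```bash
python3 -m inch '[[0,0,0,-0.49,-0.86,0,0],[0,0,0,-0.49,-0.86,0,0],[0,0,0,-0.49,-0.86,0,0],[0,0,0,-0.49,-0.86,0,0],[0,0,0,-0.49,-0.86,0,0],[0,0,0,-0.49,-0.86,0,0],[0,0,0,-0.49,-0.86,0,0],[0,0,0,-0.49,-0.86,0,0]]' 30
python3 -m inch '[[0,0,0,-0.49,-0.86,0,0],[0,0,0,-0.49,-0.86,0,0],[0,0,0,-0.49,-0.86,0,0],[0,0,0,-0.49,-0.86,0,0],[0,0,0,-0.49,-0.86,0,0],[0,0,0,-0.49,-0.86,0,0],[0,0,0,-0.49,-0.86,0,0],[0,0,0,-0.49,-0.86,0,0]]'
python3 -m inch '[[0,0,0,-0.49,-0.86,0,0],[0,0,0,-0.49,-0.86,0,0],[0,0,0,-0.49,-0.86,0,0],[0,0,0,-0.49,-0.86,0,0],[0,0,0,-0.49,-0.86,0,0],[0,0,0,-0.49,-0.86,0,0],[0,0,0,-0.49,-0.86,0,0],[0,0,0,-0.49,-0.86,0,0]]'
python3 -m inch '[[0,0,0,-0.49,-0.86,0,0],[0,0,0,-0.49,-0.86,0,0],[0,0,0,-0.49,-0.86,0,0],[0,0,0,-0.49,-0.86,0,0],[0,0,0,-0.49,-0.86,0,0],[0,0,0,-0.49,-0.86,0,0],[0,0,0,-0.49,-0.86,0,0],[0,0,0,-0.49,-0.86,0,0]]'
python3 -m inch '[[0,0,0,-0.49,-0.86,0,0],[0,0,0,-0.49,-0.86,0,0],[0,0,0,-0.49,-0.86,0,0],[0,0,0,-0.49,-0.86,0,0],[0,0,0,-0.49,-0.86,0,0],[0,0,0,-0.49,-0.86,0,0],[0,0,0,0,0,0,0]]'
python3 -m inch '[[0,0,0.0353,0,0,0.5,0],[0,0,0.0353,0,0,0.5,0],[0,0,0.0353,0,0,0.5,0],[0,0,0.0353,0,0,0.5,0],[0,0,0.0353,0,0,0.5,0],[0,0,0.0353,0,0,0.5,0],[0,0,0,0,0,0,0],[0,0,0,0,0,0,0]]'
python3 - <<'E'
from h import *
print(r.sense()); f=save('wrist','w1'); p=cloud(f); a=p.reshape(-1,3); a=a[np.isfinite(a[:,0])]
piv=np.array([484,-331.2]); d=np.array([-.8508,-.5255]); n=np.array([-.5255,.8508])
k=(a[:,:2]-piv)@d; m=(a[:,:2]-piv)@n; g=(m>15)&(m<60)&(k>70)&(k<150)&(a[:,2]>75)&(a[:,2]<95)
print(g.sum(), np.percentile(k[g],[2,50,98]),np.percentile(m[g],[2,50,98]),a[g].mean(0))
E
```

```text
clock: 0.77
eef_pos: [248.0, 390.1, 253.0]
tcp_rot: [-3.141, -0.0, 2.79]
contact_force: [1.0, -0.2, 0.4]
opening: 0.998
grasp_force: 0.0
clock: 1.43
eef_pos: [280.6, 195.0, 253.1]
tcp_rot: [-3.141, -0.0, 2.79]
contact_force: [-0.1, -0.4, 0.2]
opening: 0.999
grasp_force: 0.0
clock: 2.1
eef_pos: [313.3, -0.2, 253.3]
tcp_rot: [3.142, 0.0, 2.79]
contact_force: [-0.2, 0.0, 0.5]
opening: 1.0
grasp_force: 0.0
clock: 2.77
eef_pos: [346.0, -195.5, 253.1]
tcp_rot: [3.142, -0.0, 2.789]
contact_force: [-0.2, -0.1, 0.3]
opening: 1.004
grasp_force: 0.0
clock: 3.35
eef_pos: [371.6, -344.2, 253.2]
tcp_rot: [-3.14, 0.001, 2.788]
contact_force: [0.6, 0.4, 0.0]
opening: 0.997
grasp_force: 0.0
clock: 4.02
eef_pos: [370.4, -339.8, 177.8]
tcp_rot: [-3.141, -0.002, 2.128]
contact_force: [-0.4, 0.9, 0.4]
opening: 0.999
grasp_force: 0.0
{'clock': 4.0167, 'qpos': array([-7.45488955e-01,  2.56987326e-01,  1.96153765e+00,  8.05930895e-05,
        9.25048608e-01, -1.30274145e+00]), 'qvel': array([ 0.00014578, -0.01630554, -0.02440646, -0.00134421,  0.00346703,
       -0.02912284]), 'joint_efforts': array([-8.41640431e-03, -4.67257833e+01, -2.77525520e+01,  2.57602514e-03,
       -9.49768047e-02,  6.59445785e-01]), 'eef_pos': array([ 370.35137802, -339.84088333,  177.84399913]), 'tcp_rot': array([-3.14112997e+00, -1.92721020e-03,  2.12799981e+00]), 'contact_force': array([-0.43428586,  0.89965877,  0.40807003]), 'wrist_torque': array([0.015096  , 0.02604204, 0.03099658]), 'grasp_force': 0.0, 'opening': 0.9987463710054904}
399 [103.13290194 107.99231395 112.66788627] [15.6309004  35.91903369 45.39104994] [ 374.33124043 -359.36902853   86.94653066]
```

View pics/w1.png

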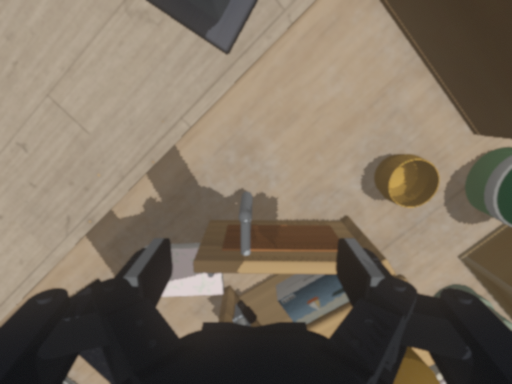

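The wrist view shows the bar, end on, at (246,222). It agrees with the earlier measure: 108 mm along the door and 40.5 mm out. I'll shift over it, go down and grip lightly.

```bash
python3 -m inch '[[0,0,0,-0.24,-0.14,0,0],[0,0,0,-0.24,-0.14,0,0],[0,0,0,0,0,0.86,0],[0,0,0,0,0,0.86,0],[0,0,0,0,0,0.86,0],[0,0,0,0,0,0.86,0],[0,0,0,0,0,0.83,0],[0,0,0,0,0,0,0]]' 30
python3 -m inch '[[0,0,0,0,0,0,0.5],[0,0,0,0,0,0,1],[0,0,0,0,0,0,1],[0,0,0,0,0,0,1],[0,0,0,0,0,0,1],[0,0,0,0,0,0,1],[0,0,0,0,0,0,1],[0,0,0,0,0,0,1]]' 30
cat > st.py <<'E'
from h import *
s=r.sense(); P=s['eef_pos']; y=s['tcp_rot'][2]; F=s['contact_force']
piv=np.array([484,-331.2]); xp=np.array([.914,-.4055]); yp=np.array([.4055,.914])
tx=np.array([np.cos(y),np.sin(y)]); ty=np.array([np.sin(y),-np.cos(y)])
v=P[:2]-piv; al=np.arctan2(v@-xp,v@-yp)
print('t',round(s['clock'],2),'P',P.round(1),'yaw',round(y,3),'th_yaw',round(2.7234-y,3),'th_pos',round(al-np.arctan2(40.5,108),3),'R',round(np.hypot(*v),1),'Fx(out)',round(F[:2]@tx,1),'Fy(to pivot)',round(F[:2]@ty,1),'Fz',round(F[2],1),'open',round(s['opening'],3),'grip',round(s['grasp_force'],1))
E
python3 st.py
```

```text
clock: 4.73
eef_pos: [369.9, -354.0, 68.9]
tcp_rot: [-3.141, -0.004, 2.125]
contact_force: [-0.5, -0.3, -0.8]
opening: 1.001
grasp_force: 0.0
clock: 5.4
eef_pos: [371.2, -354.8, 72.2]
tcp_rot: [-3.141, 0.001, 2.125]
contact_force: [-2.5, 0.4, 6.9]
opening: 0.12
grasp_force: 29.2
t 5.4 P [ 371.2 -354.8   72.2] yaw 2.125 th_yaw 0.599 th_pos 0.588 R 115.3 Fx(out) 1.6 Fy(to pivot) -1.9 Fz 6.9 open 0.12 grip 29.2
```

```bash
python3 -m inch '[[0,0,-0.0135,-0.185,-0.065,-0.1,1],[0,0,-0.0135,-0.185,-0.065,0,1],[0,0,-0.0135,-0.185,-0.065,0,1],[0,0,-0.0135,-0.185,-0.065,0,1],[0,0,-0.0135,-0.185,-0.065,0,1],[0,0,-0.0135,-0.185,-0.065,0,1],[0,0,-0.0135,-0.185,-0.065,0,1],[0,0,0,0,0,0,1]]'; python3 st.py
```

```text
clock: 6.07
eef_pos: [382.1, -386.3, 72.9]
tcp_rot: [3.141, -0.002, 2.423]
contact_force: [1.1, 0.5, -12.6]
opening: 0.113
grasp_force: 31.4
t 6.07 P [ 382.1 -386.3   72.9] yaw 2.423 th_yaw 0.3 th_pos 0.299 R 115.8 Fx(out) -0.6 Fy(to pivot) 1.1 Fz -12.6 open 0.113 grip 31.4
```

```bash
python3 -m inch '[[0,0,-0.008,-0.108,-0.039,0.06,1],[0,0,-0.008,-0.108,-0.039,0,1],[0,0,-0.008,-0.108,-0.039,0,1],[0,0,0,0,0,0,1]]'; python3 st.py
python3 -m inch '[[0,0,-0.004,-0.054,-0.02,0,1],[0,0,0,0,0,0,1]]'; python3 st.py
python3 -m inch '[[0,0,-0.004,-0.054,-0.02,0,1],[0,0,0,0,0,0,1]]'; python3 st.py
```

```text
clock: 6.4
eef_pos: [386.9, -394.4, 72.7]
tcp_rot: [-3.141, -0.0, 2.497]
contact_force: [-3.0, -0.9, -0.7]
opening: 0.114
grasp_force: 32.6
t 6.4 P [ 386.9 -394.4   72.7] yaw 2.497 th_yaw 0.227 th_pos 0.218 R 115.9 Fx(out) 1.8 Fy(to pivot) -2.5 Fz -0.7 open 0.114 grip 32.6
clock: 6.57
eef_pos: [387.6, -395.4, 72.7]
tcp_rot: [-3.141, -0.0, 2.509]
contact_force: [-3.5, -1.0, 0.7]
opening: 0.117
grasp_force: 32.8
t 6.57 P [ 387.6 -395.4   72.7] yaw 2.509 th_yaw 0.214 th_pos 0.207 R 115.9 Fx(out) 2.2 Fy(to pivot) -2.8 Fz 0.7 open 0.117 grip 32.8
clock: 6.73
eef_pos: [388.5, -396.8, 72.7]
tcp_rot: [-3.141, 0.0, 2.522]
contact_force: [-3.8, -1.6, 1.0]
opening: 0.117
grasp_force: 32.9
t 6.73 P [ 388.5 -396.8   72.7] yaw 2.522 th_yaw 0.201 th_pos 0.193 R 115.9 Fx(out) 2.2 Fy(to pivot) -3.5 Fz 1.0 open 0.117 grip 32.9
```

```bash
cat >> st.py <<'E'
import sys
fx=F[:2]@tx
if len(sys.argv)>2: sys.exit(0 if float(sys.argv[1])<fx<float(sys.argv[2]) else 1)
E
G="python3 st.py -2 5"
python3 -m inch '[[0,0,-0.004,-0.054,-0.02,0,1],[0,0,0,0,0,0,1]]' >/dev/null; $G &&
python3 -m inch '[[0,0,-0.004,-0.054,-0.02,0,1],[0,0,0,0,0,0,1]]' >/dev/null && $G &&
python3 -m inch '[[0,0,-0.004,-0.054,-0.02,0,1],[0,0,0,0,0,0,1]]' >/dev/null && $G &&
python3 -m inch '[[0,0,-0.004,-0.054,-0.02,0,1],[0,0,0,0,0,0,1]]' >/dev/null && $G &&
python3 -m inch '[[0,0,-0.004,-0.054,-0.02,0,1],[0,0,0,0,0,0,1]]' >/dev/null && $G &&
python3 -m inch '[[0,0,-0.004,-0.054,-0.02,0,1],[0,0,0,0,0,0,1]]' >/dev/null && $G &&
python3 -m inch '[[0,0,-0.004,-0.054,-0.02,0,1],[0,0,0,0,0,0,1]]' >/dev/null && $G &&
python3 -m inch '[[0,0,-0.004,-0.054,-0.02,0,1],[0,0,0,0,0,0,1]]' >/dev/null && $G
```

```text
t 6.9 P [ 389.5 -398.1   72.7] yaw 2.535 th_yaw 0.188 th_pos 0.179 R 115.8 Fx(out) 2.2 Fy(to pivot) -4.1 Fz 2.6 open 0.117 grip 33.0
t 7.07 P [ 390.3 -399.4   72.7] yaw 2.548 th_yaw 0.175 th_pos 0.166 R 115.9 Fx(out) 2.8 Fy(to pivot) -4.1 Fz 3.3 open 0.115 grip 33.0
t 7.23 P [ 391.1 -400.5   72.7] yaw 2.561 th_yaw 0.163 th_pos 0.153 R 115.9 Fx(out) 2.8 Fy(to pivot) -4.1 Fz 3.0 open 0.117 grip 33.0
t 7.4 P [ 392.  -401.7   72.7] yaw 2.573 th_yaw 0.15 th_pos 0.141 R 115.9 Fx(out) 2.6 Fy(to pivot) -4.2 Fz 2.3 open 0.115 grip 33.0
t 7.57 P [ 392.9 -402.9   72.7] yaw 2.586 th_yaw 0.138 th_pos 0.128 R 115.9 Fx(out) 3.0 Fy(to pivot) -3.7 Fz 2.8 open 0.12 grip 33.0
t 7.73 P [ 393.8 -404.    72.7] yaw 2.598 th_yaw 0.125 th_pos 0.116 R 115.9 Fx(out) 3.4 Fy(to pivot) -4.6 Fz 2.4 open 0.121 grip 33.0
t 7.9 P [ 394.7 -405.1   72.7] yaw 2.611 th_yaw 0.113 th_pos 0.103 R 115.9 Fx(out) 2.5 Fy(to pivot) -4.4 Fz 2.3 open 0.118 grip 33.0
t 8.07 P [ 395.6 -406.3   72.7] yaw 2.623 th_yaw 0.1 th_pos 0.09 R 115.9 Fx(out) 3.2 Fy(to pivot) -3.6 Fz 2.6 open 0.116 grip 33.0
```

```bash
G="python3 st.py -2 5.5"
python3 -m inch '[[0,0,-0.004,-0.054,-0.02,0,1],[0,0,0,0,0,0,1]]' >/dev/null; $G &&
python3 -m inch '[[0,0,-0.004,-0.054,-0.02,0,1],[0,0,0,0,0,0,1]]' >/dev/null && $G &&
python3 -m inch '[[0,0,-0.004,-0.054,-0.02,0,1],[0,0,0,0,0,0,1]]' >/dev/null && $G &&
python3 -m inch '[[0,0,-0.004,-0.054,-0.02,0,1],[0,0,0,0,0,0,1]]' >/dev/null && $G &&
python3 -m inch '[[0,0,-0.004,-0.054,-0.02,0,1],[0,0,0,0,0,0,1]]' >/dev/null && $G &&
python3 -m inch '[[0,0,-0.004,-0.054,-0.02,0,1],[0,0,0,0,0,0,1]]' >/dev/null && $G &&
python3 -m inch '[[0,0,-0.004,-0.054,-0.02,0,1],[0,0,0,0,0,0,1]]' >/dev/null && $G &&
python3 -m inch '[[0,0,-0.004,-0.054,-0.02,0,1],[0,0,0,0,0,0,1]]' >/dev/null && $G
```

```text
t 8.23 P [ 396.6 -407.3   72.7] yaw 2.636 th_yaw 0.088 th_pos 0.078 R 115.9 Fx(out) 2.2 Fy(to pivot) -3.7 Fz 2.7 open 0.111 grip 32.9
t 8.4 P [ 396.8 -407.6   72.6] yaw 2.648 th_yaw 0.076 th_pos 0.075 R 116.0 Fx(out) 5.7 Fy(to pivot) -2.0 Fz 5.3 open 0.118 grip 33.4
```

The roller has met the door at theta of about 0.077, so shut is expected near 0.0. I'll go on in small steps and stop when the force falls away.

```bash
G="python3 st.py 4 26"
python3 -m inch '[[0,0,-0.002,-0.04,-0.01,0,1],[0,0,0,0,0,0,1]]' >/dev/null; $G &&
python3 -m inch '[[0,0,-0.002,-0.04,-0.01,0,1],[0,0,0,0,0,0,1]]' >/dev/null && $G &&
python3 -m inch '[[0,0,-0.002,-0.04,-0.01,0,1],[0,0,0,0,0,0,1]]' >/dev/null && $G &&
python3 -m inch '[[0,0,-0.002,-0.04,-0.01,0,1],[0,0,0,0,0,0,1]]' >/dev/null && $G &&
python3 -m inch '[[0,0,-0.002,-0.04,-0.01,0,1],[0,0,0,0,0,0,1]]' >/dev/null && $G &&
python3 -m inch '[[0,0,-0.002,-0.04,-0.01,0,1],[0,0,0,0,0,0,1]]' >/dev/null && $G
```

```text
t 8.57 P [ 396.9 -407.8   72.6] yaw 2.654 th_yaw 0.07 th_pos 0.073 R 116.0 Fx(out) 8.9 Fy(to pivot) -2.4 Fz 8.5 open 0.118 grip 33.7
t 8.73 P [ 397.  -407.8   72.5] yaw 2.66 th_yaw 0.063 th_pos 0.072 R 115.9 Fx(out) 12.4 Fy(to pivot) -1.6 Fz 12.5 open 0.119 grip 34.0
t 8.9 P [ 397.1 -407.9   72.5] yaw 2.666 th_yaw 0.057 th_pos 0.071 R 115.9 Fx(out) 16.0 Fy(to pivot) -0.9 Fz 15.8 open 0.12 grip 34.3
t 9.07 P [ 398.3 -409.3   72.6] yaw 2.673 th_yaw 0.051 th_pos 0.055 R 115.9 Fx(out) 10.5 Fy(to pivot) -3.8 Fz 9.7 open 0.12 grip 33.7
t 9.23 P [ 400.5 -411.6   72.7] yaw 2.679 th_yaw 0.044 th_pos 0.028 R 115.9 Fx(out) 3.9 Fy(to pivot) -6.8 Fz 2.8 open 0.117 grip 33.0
```

```bash
G="python3 st.py 0.5 26"
python3 -m inch '[[0,0,-0.002,-0.027,-0.01,0,1],[0,0,0,0,0,0,1]]' >/dev/null; $G &&
python3 -m inch '[[0,0,-0.002,-0.027,-0.01,0,1],[0,0,0,0,0,0,1]]' >/dev/null; $G
```

```text
t 9.4 P [ 401.8 -413.    72.7] yaw 2.686 th_yaw 0.038 th_pos 0.012 R 115.9 Fx(out) -0.3 Fy(to pivot) -8.4 Fz -1.0 open 0.116 grip 32.7
t 9.4 P [ 401.8 -413.    72.7] yaw 2.686 th_yaw 0.038 th_pos 0.012 R 115.9 Fx(out) -0.3 Fy(to pivot) -8.4 Fz -1.0 open 0.116 grip 32.7
```

The force has turned over and the catch now pulls inward at theta 0.012. I'll let go and let it snap.

```bash
python3 -m inch '[[0,0,0,0,0,0,0.5],[0,0,0,0,0,0,0.5],[0,0,0,0,0,0,0.5],[0,0,0,0,0,0,0.5],[0,0,0,0,0,0,0.5],[0,0,0,0,0,0,0.5],[0,0,0,0,0,0,0.5],[0,0,0,0,0,0,0.5]]' >/dev/null; python3 st.py
python3 - <<'E'
from h import *
f=save('top','t2'); p=cloud(f)
q=p[175:245,180:270].reshape(-1,3); O=np.array([446,-399.]);xp=np.array([.9140,-.4055]); yp=np.array([.4055,.9140])
X=(q[:,:2]-O)@xp;Y=(q[:,:2]-O)@yp
for lo in(-75,-50,-25,0,25,50):
  g=(q[:,2]>92)&(q[:,2]<99)&(Y>lo)&(Y<lo+25); print(lo,g.sum(),np.percentile(X[g],[5,50,95]).round(1) if g.sum() else '')
c=cv2.resize(f['pixels'][120:270,140:340,::-1],None,fx=4,fy=4,interpolation=cv2.INTER_CUBIC); cv2.imwrite('pics/crop2.png',c)
E
```

```text
t 10.07 P [ 401.7 -411.9   72.6] yaw 2.685 th_yaw 0.038 th_pos 0.019 R 115.2 Fx(out) 0.1 Fy(to pivot) 0.2 Fz 0.4 open 0.496 grip 0.0
-75 1 [-44.2 -44.2 -44.2]
-50 0 
-25 0 
0 0 
25 0 
50 0
```

View pics/crop2.png

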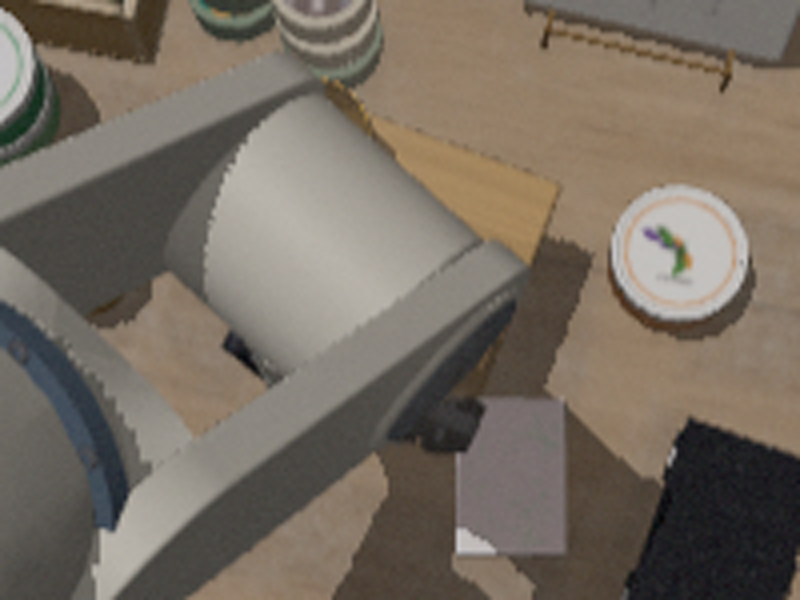

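The arm hides the door here. The tag pack, though, has turned and shifted from crop (485,492) to about (512,478): the door's free edge grazed it. I'll measure the shift and check the door in the wrist view.

Run:
```python
from h import *
piv=np.array([484,-331.2])
for n,c in(('top0',[(480,402),(572,520),(488,585),(395,465)]),('t2',[(460,400),(565,400),(565,555),(460,555)])):
    p=cloud(load(n)); f=load(n)
    m=np.zeros((384,512),np.uint8); cc=np.array([(140+u/4,120+v/4) for u,v in c]); cv2.fillConvexPoly(m,np.round(cc).astype(int),1); m=cv2.dilate(m,np.ones((5,5)))
    s=p[(m>0)&(p[...,2]>9)&(p[...,2]<18)]; rc=cv2.minAreaRect(s[:,:2].astype(np.float32)); b=cv2.boxPoints(rc)
    print(n,len(s),rc,'corner r',np.hypot(*(b-piv).T).round(0)); print(b.round(0).tolist(),'min r',np.hypot(*(s[:,:2]-piv).T).min().round(1))
f=save('wrist','w2'); a=cloud(f).reshape(-1,3); a=a[np.isfinite(a[:,0])]
O=np.array([446,-399.]);xp=np.array([.9140,-.4055]); yp=np.array([.4055,.9140])
X=(a[:,:2]-O)@xp;Y=(a[:,:2]-O)@yp
for lo in range(-80,80,20):
  g=(a[:,2]>91)&(a[:,2]<99)&(Y>lo)&(Y<lo+20)&(X>-25)&(X<40); print(lo,g.sum(),np.percentile(X[g],[3,50,97]).round(1) if g.sum() else '')
```

```text
top0 1049 ((358.4325866699219, -475.7531433105469), (89.98773193359375, 62.32871627807617), 34.661170959472656) corner r [231. 244. 161. 141.]
[[304.0, -476.0], [339.0, -527.0], [413.0, -476.0], [378.0, -425.0]] min r 144.1
t2 972 ((367.6313171386719, -493.99365234375), (61.264793395996094, 89.00235748291016), 86.94373321533203) corner r [251. 209. 152. 205.]
[[322.0, -522.0], [410.0, -527.0], [414.0, -466.0], [325.0, -461.0]] min r 160.1
-80 31 [0.3 1.4 2.4]
-60 0 
-40 0 
-20 8 [-24.8 -24.6 -23.5]
0 221 [0.4 1.5 4.6]
20 454 [ 0.8  5.2 11.7]
40 0 
60 21 [0.5 1.1 1.9]
```

View pics/w2.png

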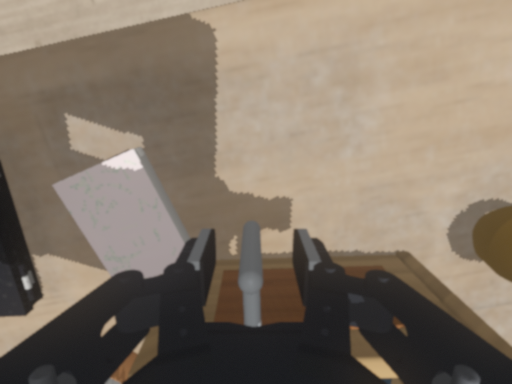

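The wrist view shows the bar at (250,270) between the open fingers. The door face is level with the front plane, so it's shut. The pack was nudged about 20 mm (limit 30) and now lies just outside the door's sweep. I'll regrip and pull out, watching the force.

```bash
python3 -m inch '[[0,0,-0.01,-0.08,0.01,0,0.5],[0,0,0,0,0,0,1],[0,0,0,0,0,0,1],[0,0,0,0,0,0,1],[0,0,0,0,0,0,1],[0,0,0,0,0,0,1]]' 40 >/dev/null; python3 st.py
python3 -m inch '[[0,0,0.002,0.027,0.01,0,1],[0,0,0,0,0,0,1]]'>/dev/null; python3 st.py
python3 -m inch '[[0,0,0.002,0.027,0.01,0,1],[0,0,0,0,0,0,1]]'>/dev/null; python3 st.py
python3 -m inch '[[0,0,0.002,0.027,0.01,0,1],[0,0,0,0,0,0,1]]'>/dev/null; python3 st.py
python3 -m inch '[[0,0,0.002,0.027,0.01,0,1],[0,0,0,0,0,0,1]]'>/dev/null; python3 st.py
```

```text
t 10.67 P [ 402.9 -414.    72.7] yaw 2.716 th_yaw 0.007 th_pos -0.002 R 115.9 Fx(out) 2.5 Fy(to pivot) -9.4 Fz -0.8 open 0.112 grip 39.4
t 10.83 P [ 402.8 -413.9   72.8] yaw 2.71 th_yaw 0.014 th_pos -0.0 R 115.9 Fx(out) -0.5 Fy(to pivot) -9.6 Fz -2.2 open 0.114 grip 39.2
t 11.0 P [ 402.6 -413.7   72.8] yaw 2.703 th_yaw 0.02 th_pos 0.003 R 115.9 Fx(out) -1.9 Fy(to pivot) -11.5 Fz -4.4 open 0.114 grip 39.1
t 11.17 P [ 402.3 -413.5   72.8] yaw 2.697 th_yaw 0.026 th_pos 0.005 R 115.9 Fx(out) -2.6 Fy(to pivot) -11.7 Fz -6.1 open 0.114 grip 39.0
t 11.33 P [ 401.8 -412.9   72.8] yaw 2.691 th_yaw 0.033 th_pos 0.012 R 115.9 Fx(out) -3.7 Fy(to pivot) -11.4 Fz -5.2 open 0.115 grip 39.0
```

```bash
G="python3 st.py -22 8"
python3 -m inch '[[0,0,0.003,0.04,-0.02,0,1],[0,0,0.003,0.04,0.0,0,1],[0,0,0,0,0,0,1]]'>/dev/null; $G &&
python3 -m inch '[[0,0,0.003,0.04,0.015,0,1],[0,0,0.003,0.04,0.015,0,1],[0,0,0,0,0,0,1]]'>/dev/null; $G &&
python3 -m inch '[[0,0,0.003,0.04,0.015,0,1],[0,0,0.003,0.04,0.015,0,1],[0,0,0,0,0,0,1]]'>/dev/null; $G &&
python3 -m inch '[[0,0,0.003,0.04,0.015,0,1],[0,0,0.003,0.04,0.015,0,1],[0,0,0,0,0,0,1]]'>/dev/null; $G &&
python3 -m inch '[[0,0,0.003,0.04,0.015,0,1],[0,0,0.003,0.04,0.015,0,1],[0,0,0,0,0,0,1]]'>/dev/null; $G
```

```text
t 11.58 P [ 399.4 -410.5   72.7] yaw 2.671 th_yaw 0.052 th_pos 0.041 R 116.0 Fx(out) 0.1 Fy(to pivot) -4.3 Fz 1.5 open 0.116 grip 39.8
t 11.83 P [ 396.7 -407.6   72.6] yaw 2.653 th_yaw 0.071 th_pos 0.076 R 116.0 Fx(out) 6.5 Fy(to pivot) -3.1 Fz 6.9 open 0.116 grip 40.3
t 12.08 P [ 396.1 -406.9   72.7] yaw 2.634 th_yaw 0.089 th_pos 0.084 R 116.0 Fx(out) 1.9 Fy(to pivot) -4.8 Fz 1.0 open 0.113 grip 39.8
t 12.33 P [ 394.8 -405.3   72.7] yaw 2.615 th_yaw 0.108 th_pos 0.101 R 115.9 Fx(out) 2.2 Fy(to pivot) -4.2 Fz 1.4 open 0.118 grip 39.8
t 12.58 P [ 393.5 -403.6   72.7] yaw 2.596 th_yaw 0.127 th_pos 0.12 R 115.9 Fx(out) 0.6 Fy(to pivot) -5.0 Fz 1.2 open 0.114 grip 39.8
```

```bash
python3 -m inch '[[0,0,0.015,0.2,0.08,0,1],[0,0,0.022,0.297,0.123,0,1],[0,0,0.022,0.297,0.123,0,1],[0,0,0.022,0.297,0.123,0,1],[0,0,0.022,0.297,0.123,0,1],[0,0,0.022,0.297,0.123,0,1],[0,0,0.022,0.297,0.123,0,1],[0,0,0.01,0.134,0.05,0,1]]'>/dev/null; python3 st.py
python3 -m inch '[[0,0,0.015,0.2,0.08,0,1],[0,0,0.022,0.297,0.123,0,1],[0,0,0.022,0.297,0.123,0,1],[0,0,0.022,0.297,0.123,0,1],[0,0,0.022,0.297,0.123,0,1],[0,0,0.022,0.297,0.123,0,1],[0,0,0.022,0.297,0.123,0,1],[0,0,0.01,0.134,0.05,0,1]]'>/dev/null; python3 st.py
python3 -m inch '[[0,0,0,0,0,0,1],[0,0,0,0,0,0,1],[0,0,0,0,0,0,1]]'>/dev/null; python3 st.py
```

```text
t 13.25 P [ 370.4 -351.1   72.6] yaw 2.099 th_yaw 0.624 th_pos 0.621 R 115.3 Fx(out) -1.1 Fy(to pivot) -2.1 Fz -0.5 open 0.117 grip 39.8
t 13.92 P [ 375.5 -295.    72.7] yaw 1.606 th_yaw 1.117 th_pos 1.116 R 114.4 Fx(out) -3.1 Fy(to pivot) 2.2 Fz -2.7 open 0.117 grip 39.4
t 14.17 P [ 375.2 -295.9   72.7] yaw 1.612 th_yaw 1.112 th_pos 1.109 R 114.4 Fx(out) -2.4 Fy(to pivot) 3.5 Fz -2.7 open 0.118 grip 39.5
```

Run:
```python
from h import *
f=save('top','t3'); p=cloud(f); piv=np.array([484,-331.2])
S=p[200:285,225:300]; s=S[(S[...,2]>9)&(S[...,2]<18)]; s=s[(s[:,0]<430)&(s[:,1]>-540)]
rc=cv2.minAreaRect(s[:,:2].astype(np.float32)); print(len(s),rc,'min r',np.hypot(*(s[:,:2]-piv).T).min())
cv2.imwrite('pics/crop3.png',cv2.resize(f['pixels'][120:270,140:340,::-1],None,fx=3,fy=3))
```

```text
1053 ((373.5118408203125, -494.3046569824219), (61.33546829223633, 103.75668334960938), 87.10431671142578) min r 152.69598150316045
```

View pics/crop3.png

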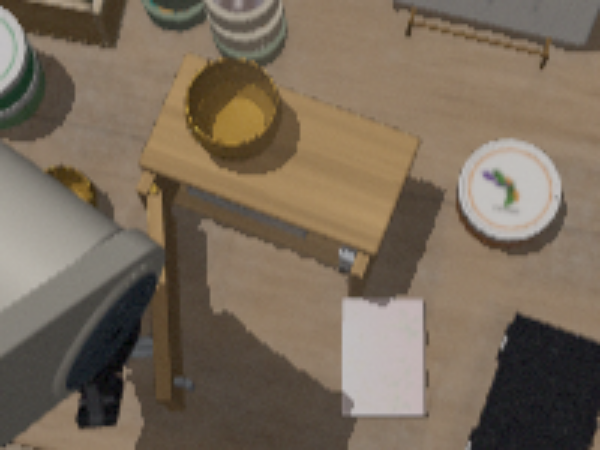

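The picture shows the door well open, with its free edge at crop (168,400). The pot is still on top, and the pack at (383,357) is unchanged and clear of the swing. Now I'll close it again along the same arc.

```bash
python3 -m inch '[[0,0,-0.015,-0.205,-0.072,0,1],[0,0,-0.022,-0.302,-0.101,0,1],[0,0,-0.022,-0.302,-0.101,0,1],[0,0,-0.022,-0.302,-0.101,0,1],[0,0,-0.022,-0.302,-0.101,0,1],[0,0,-0.022,-0.302,-0.101,0,1],[0,0,-0.022,-0.302,-0.101,0,1],[0,0,-0.01,-0.135,-0.05,0,1]]'>/dev/null; python3 st.py
python3 -m inch '[[0,0,-0.015,-0.205,-0.072,0,1],[0,0,-0.022,-0.302,-0.101,0,1],[0,0,-0.022,-0.302,-0.101,0,1],[0,0,-0.022,-0.302,-0.101,0,1],[0,0,-0.022,-0.302,-0.101,0,1],[0,0,-0.022,-0.302,-0.101,0,1],[0,0,-0.015,-0.204,-0.072,0,1],[0,0,0,0,0,0,1]]'>/dev/null; python3 st.py
```

```text
t 14.88 P [ 370.6 -352.5   72.6] yaw 2.108 th_yaw 0.616 th_pos 0.609 R 115.4 Fx(out) -1.1 Fy(to pivot) 1.9 Fz 1.8 open 0.116 grip 39.7
t 15.55 P [ 389.9 -398.9   72.6] yaw 2.546 th_yaw 0.177 th_pos 0.171 R 115.9 Fx(out) 0.2 Fy(to pivot) -2.5 Fz 4.6 open 0.115 grip 40.2
```

```bash
G="python3 st.py 4 26"
python3 -m inch '[[0,0,-0.007,-0.095,-0.034,0,1],[0,0,-0.007,-0.095,-0.034,0,1],[0,0,-0.007,-0.095,-0.034,0,1],[0,0,-0.007,-0.095,-0.034,0,1],[0,0,0,0,0,0,1]]' >/dev/null; python3 st.py
python3 -m inch '[[0,0,-0.004,-0.06,-0.02,0,1],[0,0,0,0,0,0,1]]' >/dev/null; $G &&
python3 -m inch '[[0,0,-0.002,-0.04,-0.01,0,1],[0,0,0,0,0,0,1]]' >/dev/null && $G &&
python3 -m inch '[[0,0,-0.002,-0.04,-0.01,0,1],[0,0,0,0,0,0,1]]' >/dev/null && $G &&
python3 -m inch '[[0,0,-0.002,-0.04,-0.01,0,1],[0,0,0,0,0,0,1]]' >/dev/null && $G &&
python3 -m inch '[[0,0,-0.002,-0.04,-0.01,0,1],[0,0,0,0,0,0,1]]' >/dev/null && $G &&
python3 -m inch '[[0,0,-0.002,-0.03,-0.01,0,1],[0,0,0,0,0,0,1]]' >/dev/null && $G
```

```text
t 15.97 P [ 395.8 -406.5   72.6] yaw 2.633 th_yaw 0.09 th_pos 0.088 R 116.0 Fx(out) 1.4 Fy(to pivot) -6.3 Fz 4.2 open 0.116 grip 40.2
t 16.13 P [ 396.6 -407.4   72.6] yaw 2.645 th_yaw 0.078 th_pos 0.077 R 116.0 Fx(out) 2.0 Fy(to pivot) -5.6 Fz 3.2 open 0.118 grip 40.3
```

```bash
G="python3 st.py 4 26"
python3 -m inch '[[0,0,-0.002,-0.04,-0.01,0,1],[0,0,0,0,0,0,1]]' >/dev/null; python3 st.py
python3 -m inch '[[0,0,-0.002,-0.04,-0.01,0,1],[0,0,0,0,0,0,1]]' >/dev/null && $G &&
python3 -m inch '[[0,0,-0.002,-0.04,-0.01,0,1],[0,0,0,0,0,0,1]]' >/dev/null && $G &&
python3 -m inch '[[0,0,-0.002,-0.04,-0.01,0,1],[0,0,0,0,0,0,1]]' >/dev/null && $G &&
python3 -m inch '[[0,0,-0.002,-0.03,-0.01,0,1],[0,0,0,0,0,0,1]]' >/dev/null && $G &&
python3 -m inch '[[0,0,-0.002,-0.03,-0.01,0,1],[0,0,0,0,0,0,1]]' >/dev/null && $G
```

```text
t 16.3 P [ 396.7 -407.5   72.6] yaw 2.651 th_yaw 0.072 th_pos 0.076 R 116.0 Fx(out) 5.3 Fy(to pivot) -5.6 Fz 7.2 open 0.116 grip 40.6
t 16.47 P [ 396.8 -407.6   72.6] yaw 2.657 th_yaw 0.066 th_pos 0.075 R 115.9 Fx(out) 8.3 Fy(to pivot) -4.6 Fz 10.5 open 0.116 grip 40.9
t 16.63 P [ 396.8 -407.7   72.5] yaw 2.664 th_yaw 0.06 th_pos 0.074 R 115.9 Fx(out) 11.9 Fy(to pivot) -4.2 Fz 14.8 open 0.114 grip 41.3
t 16.8 P [ 397.  -407.8   72.5] yaw 2.67 th_yaw 0.053 th_pos 0.073 R 115.9 Fx(out) 14.5 Fy(to pivot) -3.0 Fz 17.4 open 0.114 grip 41.6
t 16.97 P [ 397.8 -408.8   72.6] yaw 2.676 th_yaw 0.047 th_pos 0.062 R 115.9 Fx(out) 11.4 Fy(to pivot) -5.0 Fz 14.1 open 0.113 grip 41.2
t 17.13 P [ 399.6 -410.7   72.6] yaw 2.683 th_yaw 0.041 th_pos 0.039 R 115.9 Fx(out) 4.0 Fy(to pivot) -7.6 Fz 5.9 open 0.113 grip 40.5
```

```bash
G="python3 st.py 0.3 12"
python3 -m inch '[[0,0,-0.002,-0.03,-0.01,0,1],[0,0,0,0,0,0,1]]' >/dev/null; $G &&
python3 -m inch '[[0,0,-0.002,-0.027,-0.01,0,1],[0,0,0,0,0,0,1]]' >/dev/null && $G
```

```text
t 17.3 P [ 401.1 -412.2   72.7] yaw 2.689 th_yaw 0.034 th_pos 0.02 R 115.9 Fx(out) 2.3 Fy(to pivot) -9.5 Fz 1.5 open 0.113 grip 40.1
t 17.47 P [ 402.2 -413.4   72.7] yaw 2.696 th_yaw 0.028 th_pos 0.007 R 115.9 Fx(out) -1.0 Fy(to pivot) -10.1 Fz -0.6 open 0.114 grip 39.9
```

```bash
python3 -m inch '[[0,0,0,0,0,0,0.5],[0,0,0,0,0,0,0.5],[0,0,0,0,0,0,0.5],[0,0,0,0,0,0,0.5],[0,0,0,0,0,-0.3,0.5],[0,0,0,0,0,-0.8,0.5],[0,0,0,0,0,-0.8,0.5],[0,0,0,0,0,-0.8,0.5]]' >/dev/null; python3 st.py
python3 -m inch '[[0,0,0,0.3,0,-0.8,0.5],[0,0,0,0.8,0,-0.5,0.5],[0,0,0,0.9,0,0,0.5],[0,0,0,0.9,0.3,0,0.5],[0,0,0,0.9,0.3,0,0.5],[0,0,0,0.9,0.3,0,0.5],[0,0,0,0.3,0,0,0.5],[0,0,0,0,0,0,0.5]]' >/dev/null; python3 st.py
python3 - <<'E'
from h import *
p=cloud(save('top','t4')); f=load('t4'); q=p[160:245,180:280].reshape(-1,3); O=np.array([446,-399.]);xp=np.array([.9140,-.4055]); yp=np.array([.4055,.9140])
X=(q[:,:2]-O)@xp;Y=(q[:,:2]-O)@yp
for lo in range(-80,80,20):
  g=(q[:,2]>92)&(q[:,2]<99)&(Y>lo)&(Y<lo+20)&(abs(X)<30); print(lo,g.sum(),np.percentile(X[g],[5,50,95]).round(1) if g.sum() else '')
cv2.imwrite('pics/crop4.png',cv2.resize(f['pixels'][120:270,140:340,::-1],None,fx=3,fy=3))
E
```

```text
t 18.13 P [ 402.4 -411.7  141.1] yaw 2.695 th_yaw 0.029 th_pos 0.016 R 114.6 Fx(out) -0.9 Fy(to pivot) 0.3 Fz -0.2 open 0.503 grip 0.0
t 18.8 P [ 298.4 -336.8  172.9] yaw 2.695 th_yaw 0.029 th_pos 0.764 R 185.7 Fx(out) -1.0 Fy(to pivot) -0.5 Fz 0.7 open 0.502 grip 0.0
-80 40 [ 0.6  5.7 10.8]
-60 51 [ 0.3  5.4 10.7]
-40 52 [ 0.4  5.1 10.9]
-20 48 [ 0.7  6.3 11.3]
0 49 [ 0.9  6.1 11.3]
20 48 [ 1.2  6.  11. ]
40 49 [ 0.7  6.  11.7]
60 47 [ 1.4  7.1 13.2]
```

View pics/crop4.png

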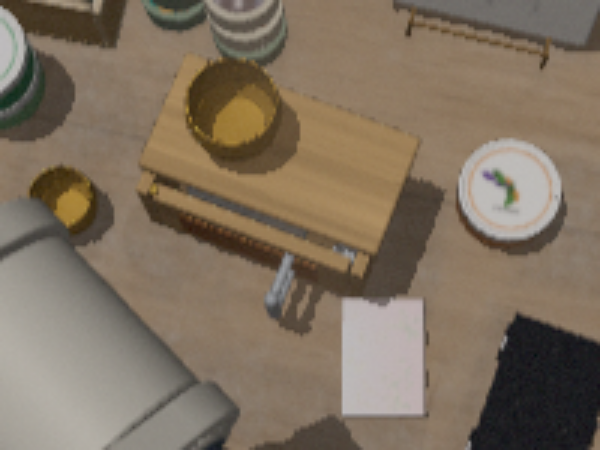

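The door is shut and level with the front (theta about 0), with its free edge at crop (350,262) and the arm well clear. The pot stands unmoved at (232,108), and the tub and pack are as they were before the second push. I'm handing in.

```bash
python3 -c "
from rig import r
print(r.sign_off())"
```

```text
the job is handed in; nothing more can be done
None
```

I pushed the door shut until the catch took it, pulled it open to about 63°, pushed it shut again and handed the job in (no verdict came back); the pot was left untouched, but the door's edge nudged the tag pack about 20 mm (limit 30 mm) on the first push.

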